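# Index the port turret and mate its contact slide

## Task

On the port selector, turn the black grip bar counter-clockwise (seen from above), click by click, until the third slot clockwise from the one with the tall index post has clicked into place in front of the contact slide on the unit's left, and do not run the turret a click past it. Then push the contact slide in until its pin is fully home in that slot, press it there with about 15 N (never over 25 N) for a second, and let go. Leave the loose things around the unit where they are.

Things in the scene. Friction and masses are not known exactly. Their poses are not given: they have to be found in the camera images.
- selector: fixed port selector: aluminium base plate 170 (x) x 262 (y) x 12 mm with a detented turret (disc 140 mm across, z 34 to 54 mm, eight 12 mm slots in its rim 45 degrees apart) and a contact slide. Origin on the turret's vertical axis at bench level, z up; its +y points from the axis to the slide (roughly the robot's left). Plate from y = -89 to +173 mm
- turret (a joint): turret angle (rad), grows counter-clockwise seen from above; 0 = slot with the index post faces the slide. Clicks into place at each multiple of 0.785, a slot facing the slide: resistance grows to 0.3 N m, falls to nothing at half way, then it snaps on by itself. Third slot clockwise from the post faces the slide at 2.356. Starts 2 or 3 clicks short of that. Stops at -1.25, 4.3
- index_post (a point): top centre of the steel index post, 10 mm thick, z = 80 mm, on the turret 41 mm from its axis beside one slot; beside each of the other seven slots stands a small brass connector, top at z = 64 mm
- hub: black grip bar over the turret, 56 (its x) x 16 (its y) mm, z 84 to 118 mm, on a 22 mm shaft; origin on the turret axis at bench level. Grip it across the 16 mm. It drives the turret with lost motion: free up to 0.35 rad either side of its middle position on the turret (it may start anywhere in this), then takes it along; the turret can run ahead of it as it snaps
- hub_grip (a point): centre of the grip bar, on the turret's axis, 104 mm above the bench
- slide (a joint): travel (m) of the contact slide towards the turret: 0 = drawn back (starts within 3 mm of it), 0.024 = home on its rigid stop, pin 18 mm deep in the slot. Stays where left; needs about 5 N to move, so 15 N on the tab leaves 10 N on the stop. Brass pin, 8 mm thick, round nose, z = 44 mm: 2 mm play a side in a slot, blocked by the rim unless a slot faces it
- slide_tab (a point): outer face (away from the turret) of the slide's upright push tab, mid-width, 8 mm below the tab's top; at slide = 0 it lies 134 mm along the selector's +y from the axis, z = 82 mm. The tab is 36 mm wide, 10 mm thick, z 54 to 90 mm; push it along the selector's -y
- spool: loose solder spool, 54 mm across, 40 mm high, standing off the right rear corner of the unit (bystander); origin under its centre
- attenuator: loose black finned attenuator, 20 x 58 x 20 mm, lying behind the unit, to the right (bystander); origin under its centre
- aerial_board: loose small square aerial board, 48 x 49 x 8 mm, lying behind the unit (bystander); origin under its centre

How it is judged:
On the way, in this order (a step that is already met when the one before it is completed fails the run):
1. the turret rests in the wanted click (within 0.06 rad of 2.356) while the slide is still drawn back (under 6 mm) (value of joint turret between 2.296 and 2.416 rad and value of joint slide below 0.006 m), for 0.2 s.
2. the slide is home (22.5 mm or more of its 24 mm) with the turret still in that click, and the fingers press the slide with more than 10 N (value of joint slide above 0.0225 m and value of joint turret between 2.296 and 2.416 rad and contact force between the fingers and slide above 10 N), for 0.5 s.
At the end, for the whole second after the job is handed in: The third slot clockwise from the index post faces the slide (turret within 0.06 rad of 2.356) and the slide is home to within 1.5 mm of its stop (value of joint slide above 0.0225 m and value of joint turret between 2.296 and 2.416 rad); the robot touches nothing.
It fails at once if the turret is run past the wanted click (more than 0.5 rad beyond it) (value of joint turret above 2.856 rad).
It fails at once if the contact slide is pushed with more than 25 N (contact force between any of the fingers, the arm and slide above 25 N).
It fails at once if the spool, attenuator or small board is moved by more than 30 mm (distance of any of spool, attenuator, aerial_board from where it was at the start of the episode above 0.03 m).
It also fails if it takes over 72 s, if anything falls off the work surface, if the arm or the gripper's body presses on something with over 40 N, if the wrist force passes 120 N, or if a joint passes its speed limit or range.

## Robot

A 7-joint arm with a two-finger parallel gripper is mounted at the origin on the work surface; the furniture and walls round the work are solid. World frame = base frame: x ahead of the robot, y to its left, z up, the work surface at z = 0. Lengths are in m, angles in rad, forces in N, time in s.
With the tool pointing down it reaches from about 0.35 to 0.9 m from the base axis. Payload 19.9 kg.
Tool frame: the origin (TCP) lies at the very end of the fingers, on their centre line; the grasp point (between the pads) lies 19 mm behind it; z points along the fingers, y is the direction in which the jaws open and shut (so a half turn about z gives the same grasp; the last joint's range is limited). The gripper opens to 94 mm and grips with 3 to 60 N. Pads are 16 mm wide; open, the fingers measure 119 mm over their backs; the gripper's body (75 mm by 177 mm) begins 78 mm behind the grasp point.
Start: joints at [1.058, 0.417, -0.01, 1.614, 0.005, 1.111, -0.053], TCP at [0.283, -0.557, 0.205] pointing down, gripper open.
Joint ranges: [-2.81, 2.81], [-0.39, 2.02], [-1.27, 1.25], [0.06, 2.57], [-1.19, 4.33], [0.19, 2], [-2.82, 2.82]. Speed limits (rad/s): [1.89, 1.89, 2.39, 2.39, 3.01, 3.01, 3.01].

## Interface

Orientations are given as a unit quaternion [w, x, y, z].
In Python, from bench import ctrl, grab_frame, calibration, job gives the robot as it stands.
- The arm moves only by the shell command python3 -m inch 'ROWS' [FORCE]. ROWS is JSON, a list of rows, each an object of numbers: "x", "y", "z": the shift along the tool's x, y, z normalised to -1 to 1, where 1 is 100 mm; "roll": the turn about the tool's z normalised to -1 to 1, where 1 is 120 degrees; "hand": the opening in per cent of the stroke, from 0 (shut) to 100 (fully open). In form: [{"x": .., "y": .., "z": .., "roll": .., "hand": ..}, ...]. A call has 1 to 12 rows; each row is the pose to reach, as a shift and turn from the pose commanded when the call began, along the tool's axes at that moment; what a row does not reach only later rows make up. A row lasts 1/10 s, in which the tool goes at most 50 mm and 8.59 degrees, less where a joint would pass 70% of its speed; a pose out of reach is approached as far as the arm can. A call with a number of a shift or a turn outside -1 to 1 is refused whole. A call with a gripper value outside its range is refused whole. The fingers move at their own pace and stop on an object; FORCE is the grip in N (left out, the last holds). Time passes only in rows, so rows that repeat a pose let the fingers close. It gives the time, the measured TCP pose, the force and the opening at its end, in the units of the state.
- ctrl.read_state(): the state, without advancing time (a new reading comes with each control period).
- grab_frame(name): name is "scene" or "top"; returns the picture (400x640x3 uint8, blue, green, red); there is no depth.
- calibration(name): a dict with "mtx" (3x3 intrinsics, pixels), "dist_coeffs" ([k1, k2, p1, p2, k3] as OpenCV has them; the pictures are not rectified), "T" (4x4, takes a point from camera to world coordinates). Camera axes: x right, y down, z forward; pixel columns grow to the right and rows downward; lengths in m; the calibration is good to about 2 mm. A picture is of the moment at which its call begins. calibration takes no time and is no camera call.
- job.hand_in(): hands the job in, once; it reports no verdict.
The state is a dict: "time_s": time; "joint_positions": joint angles; "qvel": joint speeds; "joint_efforts": joint torques, N m; "eef_pos": TCP position; "tool_rot": TCP orientation; "contact_force": force on the tool from outside, world axes, zero at the start; "torque": the same for the moment, N m; "finger_gap": opening from 0.0 (shut) to 1.0 (fully open).
Only numpy, scipy, OpenCV 4.12 (cv2) and the standard library are available. Lean on these libraries where they do the work, as an engineer would, in place of code of your own. Each camera call takes 0.05 s, during which the arm holds its last target. There are 200 camera calls.

## Working session

There is one attempt and no reset: what is moved stays moved. The work goes in short steps, Python scripts to look and compute and a shell command to move; the robot and the scene stay as the last step left them, time stands still between calls to the robot, and variables do not carry over. Pictures are saved under pics/ and viewed, about 8 in all and at most 12, crops included, and the job is handed in when it is done.

```bash
mkdir -p pics; ls; python3 - <<'E'
from bench import ctrl, grab_frame, calibration
import cv2,numpy as np
s=ctrl.read_state(); print(s)
for n in("scene","top"):
    cv2.imwrite(f"pics/{n}0.png",grab_frame(n)); c=calibration(n); print(n,np.round(c["mtx"],1).tolist(),c["dist_coeffs"],np.round(c["T"],3).tolist())
E
```

```text
pics
{'time_s': 0.0, 'joint_positions': array([ 1.05848615,  0.418026  , -0.0102724 ,  1.61413086,  0.00471582,
        1.11070641, -0.05299106]), 'qvel': array([ 0.0005296 , -0.00069712,  0.00182642, -0.00096621,  0.00028849,
        0.00178602, -0.00063843]), 'joint_efforts': array([-2.35533771e-03, -8.51272559e+01,  6.37468994e-01, -4.25987542e+01,
       -4.88530565e-02,  1.86736631e-02,  1.25483216e-04]), 'eef_pos': array([ 0.28330908, -0.55669349,  0.20481117]), 'tool_rot': array([-5.90118838e-04,  9.72420209e-01,  2.33234961e-01, -2.02567398e-04]), 'contact_force': array([ 0.30501429,  1.02135319, -0.56804125]), 'torque': array([ 0.06645097, -0.01193287, -0.03642195]), 'finger_gap': 1.00049233681554}
scene [[367.6, 0.0, 313.6], [0.0, 367.6, 208.3], [0.0, 0.0, 1.0]] [-0.01682431  0.          0.          0.          0.        ] [[-0.723, -0.346, 0.598, 0.114], [-0.69, 0.333, -0.643, 0.32], [0.023, -0.877, -0.479, 0.503], [0.0, 0.0, 0.0, 1.0]]
top [[475.2, 0.0, 316.2], [0.0, 475.2, 199.4], [0.0, 0.0, 1.0]] [-0.12704277  0.          0.          0.          0.        ] [[0.028, -0.986, 0.166, 0.465], [-1.0, -0.029, -0.001, -0.204], [0.006, -0.166, -0.986, 0.943], [0.0, 0.0, 0.0, 1.0]]
```

View pics/scene0.png

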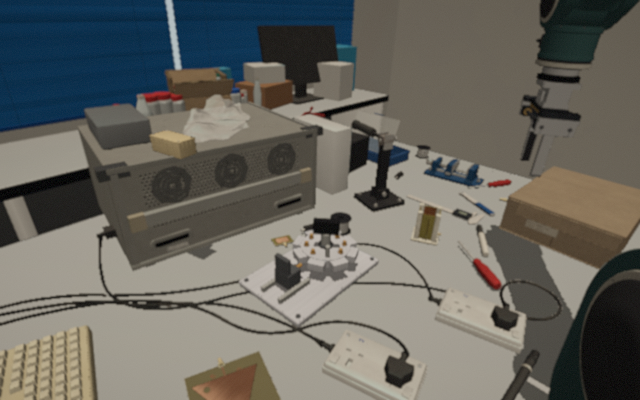

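View pics/top0.png

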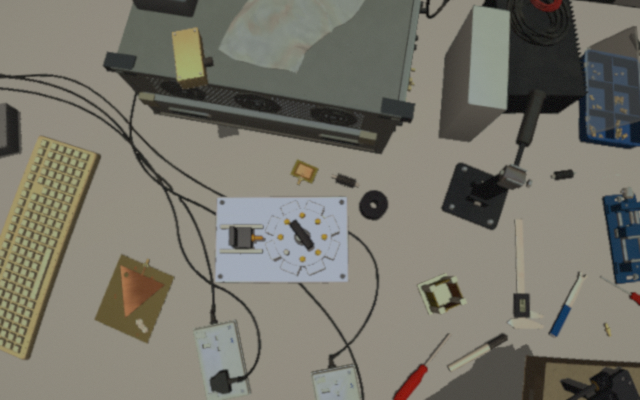

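The unit lies at about (282,239) in the top view, slide on the left at about (243,237), bar at about (301,235). The spool is at (373,205), the attenuator at (345,181) and the board at (304,171). Next I'll enlarge it.

```bash
cat > h.py <<'E'
import cv2,numpy as np
from bench import ctrl, grab_frame, calibration
from scipy.spatial.transform import Rotation as R
def ray(n,uv,z):
    c=calibration(n);p=cv2.undistortPoints(np.array([[uv]],float),np.array(c["mtx"]),np.array(c["dist_coeffs"]))[0,0]
    T=np.array(c["T"]);d=T[:3,:3]@[p[0],p[1],1];o=T[:3,3];return o+d*(z-o[2])/d[2]
def proj(n,P):
    c=calibration(n);T=np.linalg.inv(np.array(c["T"]))
    return cv2.projectPoints(np.atleast_2d(P).astype(float),cv2.Rodrigues(T[:3,:3])[0],T[:3,3],np.array(c["mtx"]),np.array(c["dist_coeffs"]))[0][:,0]
def crop(n,x0,y0,w,h,k,f):
    cv2.imwrite(f,cv2.resize(grab_frame(n)[y0:y0+h,x0:x0+w],None,fx=k,fy=k,interpolation=cv2.INTER_CUBIC))
def tool(): # tool axes in world, pos
    s=ctrl.read_state();q=s["tool_rot"];return R.from_quat(q[[1,2,3,0]]).as_matrix(),s
E
python3 -c "
from h import *
crop('top',210,190,145,100,5.5,'pics/t1.png')"
```

```text
(no output)
```

View pics/t1.png

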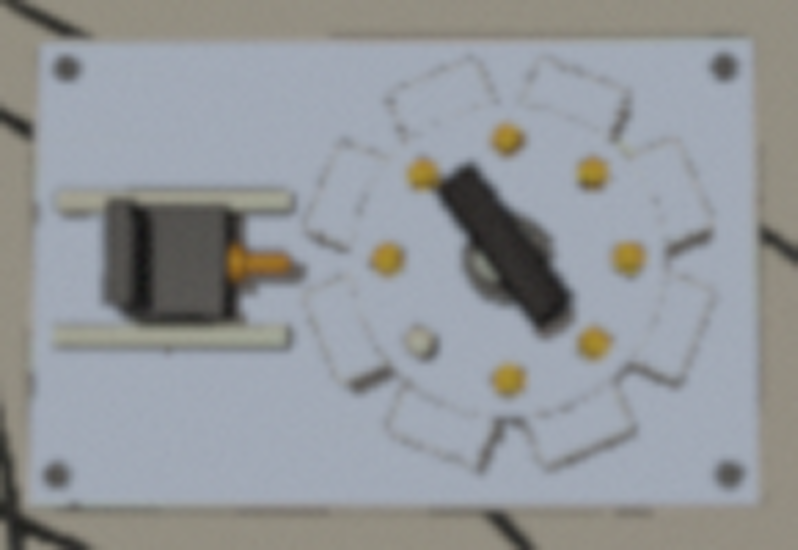

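```bash
python3 -c "
from h import *
f=lambda u,v,z:ray('top',(210+(u+.5)/5.5-.5,190+(v+.5)/5.5-.5),z)
TL,TR,BL,BR=[f(u,v,.012) for u,v in((40,42),(752,40),(28,502),(758,505))]
print(TL,TR,BL,BR,np.linalg.norm(TL-TR),np.linalg.norm(TL-BL))
yd=(TL-TR+BL-BR);yd/=np.linalg.norm(yd);c=(TL+TR+BL+BR)/4;print('ydir',yd,'yaw',np.arctan2(-yd[0],yd[1]));print('axis from plate',c-yd*.042)
a=f(460,178,.118);b=f(551,312,.118);print('bar',(a+b)/2,np.linalg.norm(a-b),np.degrees(np.arctan2(*(a-b)[1::-1])))
for z,p in((.064,(387,259)),(.064,(629,258)),(.064,(508,139)),(.064,(508,380)),(.08,(421,342))):print(f(*p,z))
print('tab',f(120,203,.09),f(115,305,.09))
R_,s=tool();print(R_)
"
```

```text
[ 0.62097617 -0.00667755  0.012     ] [ 0.62920083 -0.2649293   0.012     ] [ 0.45578375 -0.01204444  0.012     ] [ 0.4628261  -0.27019153  0.012     ] 0.25838268415913956 0.16527958280039945
ydir [-0.02955148  0.99956326  0.        ] yaw 0.029555783857496604
axis from plate [ 0.54343787 -0.18044236  0.012     ]
bar [ 0.54250616 -0.18112076  0.118     ] 0.05146065413716045 35.908453144055215
[ 0.54156567 -0.139898    0.064     ]
[ 0.54428412 -0.22141453  0.064     ]
[ 0.58354821 -0.17933891  0.064     ]
[ 0.50217668 -0.18198211  0.064     ]
[ 0.51312234 -0.15333889  0.08      ]
tab [ 0.55502032 -0.05309003  0.09      ] [ 0.52145331 -0.05326502  0.09      ]
[[ 8.91202722e-01  4.53604962e-01 -4.96904980e-04]
 [ 4.53605226e-01 -8.91202385e-01  7.79443808e-04]
 [-8.92833245e-05 -9.20041139e-04 -9.99999573e-01]]
```

```bash
python3 -c "
from h import *
for n,uv in(('top',(380,150)),('top',(140,100)),('scene',(315,200)),('scene',(140,262))):print(ray(n,uv,0))"
python3 -m inch '[{"x":0.5,"y":-0.27,"z":0,"roll":0,"hand":60},{"x":1,"y":-0.54,"z":0,"roll":0,"hand":60},{"x":1,"y":-0.54,"z":0,"roll":0,"hand":60}]' 50
python3 -m inch '[{"x":0.5,"y":-0.27,"z":0,"roll":0,"hand":60},{"x":1,"y":-0.54,"z":0,"roll":0,"hand":60},{"x":1,"y":-0.54,"z":0,"roll":0,"hand":60}]'
python3 -m inch '[{"x":0.5,"y":-0.27,"z":0,"roll":0,"hand":60},{"x":1,"y":-0.54,"z":0,"roll":0,"hand":60},{"x":1,"y":-0.54,"z":0,"roll":0,"hand":60}]'
```

```text
[ 0.7312382  -0.33350617  0.        ]
[0.8285642  0.17692802 0.        ]
[ 0.77481268 -0.39560772  0.        ]
[0.83811355 0.10305342 0.        ]
time_s: 0.45
eef_pos: [0.3515, -0.4591, 0.2054]
tool_rot: [-0.001, 0.972, 0.236, 0.001]
contact_force: [-0.1, -0.0, 0.0]
finger_gap: 0.783
time_s: 0.75
eef_pos: [0.4157, -0.3656, 0.2055]
tool_rot: [-0.001, 0.972, 0.236, 0.001]
contact_force: [-0.0, -0.1, 0.8]
finger_gap: 0.604
time_s: 1.05
eef_pos: [0.4799, -0.2723, 0.2054]
tool_rot: [-0.001, 0.972, 0.236, 0.0]
contact_force: [-1.0, 0.3, -0.4]
finger_gap: 0.6
```

```bash
python3 -m inch '[{"x":0.5,"y":-0.27,"z":0,"roll":-0.04,"hand":60},{"x":0.98,"y":-0.53,"z":0,"roll":-0.075,"hand":60},{"x":0.98,"y":-0.53,"z":0.3,"roll":-0.075,"hand":60},{"x":0.98,"y":-0.53,"z":0.7,"roll":-0.075,"hand":60},{"x":0.98,"y":-0.53,"z":0.7,"roll":-0.075,"hand":60},{"x":0.98,"y":-0.53,"z":0.7,"roll":-0.075,"hand":60}]'
python3 -c "
from h import *
R_,s=tool();print(R_.round(3),s['joint_positions'].round(2));crop('top',210,150,180,140,4.4,'pics/t2.png')"
```

```text
time_s: 1.65
eef_pos: [0.5404, -0.1857, 0.1359]
tool_rot: [-0.0, 0.951, 0.308, -0.001]
contact_force: [-0.3, -0.2, 1.5]
finger_gap: 0.599
[[ 0.81   0.587 -0.001]
 [ 0.587 -0.81   0.   ]
 [-0.001 -0.001 -1.   ]] [ 0.46  0.41 -0.23  1.81  0.11  0.94 -0.76]
```

View pics/t2.png

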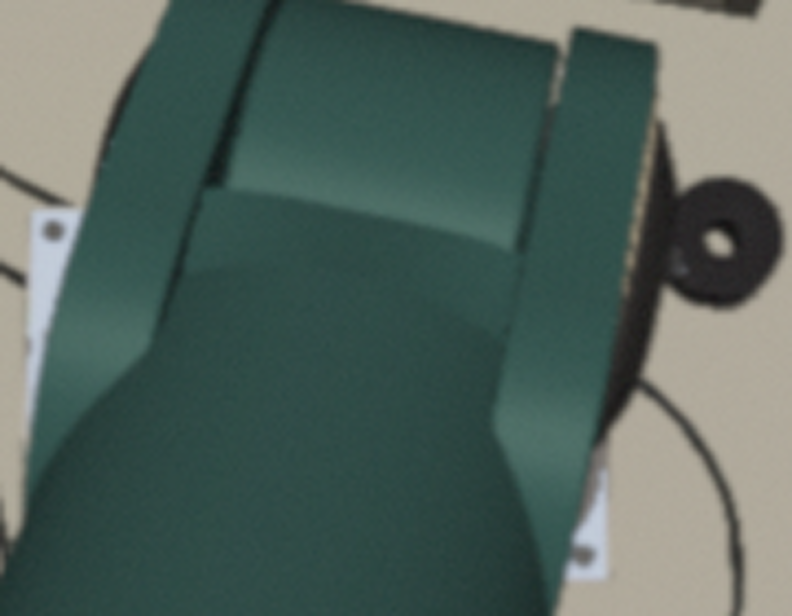

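The arm blocks the top view of the unit, so I'll use the scene camera from here. Next: correct by 5 mm, go down, look, then grip.

```bash
python3 -m inch '[{"x":0.05,"y":-0.02,"z":0,"roll":0,"hand":60},{"x":0.05,"y":-0.02,"z":0.25,"roll":0,"hand":60},{"x":0.05,"y":-0.02,"z":0.48,"roll":0,"hand":60},{"x":0.05,"y":-0.02,"z":0.48,"roll":0,"hand":60},{"x":0.05,"y":-0.02,"z":0.48,"roll":0,"hand":60}]'
python3 -c "
from h import *
crop('scene',215,150,190,140,4.2,'pics/s2.png')"
```

```text
time_s: 2.2
eef_pos: [0.5442, -0.1804, 0.0888]
tool_rot: [0.0, 0.951, 0.309, 0.0]
contact_force: [1.0, -0.1, 0.3]
finger_gap: 0.6
```

View pics/s2.png

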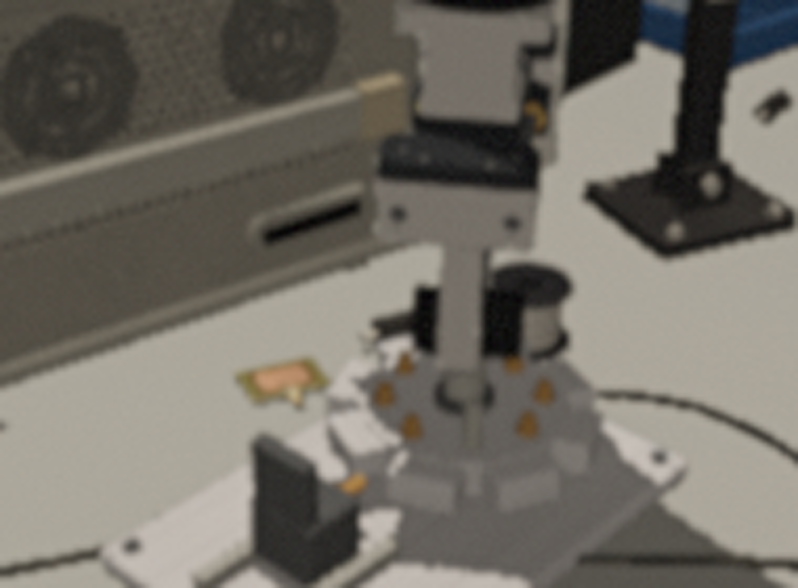

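Scene crop: one finger stands squarely in front of the bar (about (465,310)), centred on it, and the other is behind. I'll grip now.

```bash
python3 -m inch '[{"hand":0},{"hand":0},{"hand":0},{"hand":0},{"hand":0},{"hand":0},{"hand":0},{"hand":0}]' 50
python3 -m inch '[{"roll":-0.05,"hand":0},{"roll":-0.1,"hand":0},{"roll":-0.15,"hand":0},{"roll":-0.2,"hand":0},{"roll":-0.25,"hand":0},{"roll":-0.25,"hand":0}]'
python3 -c "
from h import *
s=ctrl.read_state();print(s['torque'],s['contact_force'],s['finger_gap'])"
```

```text
[ 3.88011775e-05 -4.83957477e-02 -4.81474450e-02] [-0.54308717  0.18178002  0.46010003] 0.5996449007563307invalid input
invalid input
```

```bash
python3 -m inch '[{"x":0,"y":0,"z":0,"roll":0,"hand":0},{"x":0,"y":0,"z":0,"roll":0,"hand":0},{"x":0,"y":0,"z":0,"roll":0,"hand":0},{"x":0,"y":0,"z":0,"roll":0,"hand":0},{"x":0,"y":0,"z":0,"roll":0,"hand":0},{"x":0,"y":0,"z":0,"roll":0,"hand":0}]' 50
python3 -m inch '[{"x":0,"y":0,"z":0,"roll":-0.05,"hand":0},{"x":0,"y":0,"z":0,"roll":-0.1,"hand":0},{"x":0,"y":0,"z":0,"roll":-0.15,"hand":0},{"x":0,"y":0,"z":0,"roll":-0.2,"hand":0},{"x":0,"y":0,"z":0,"roll":-0.25,"hand":0},{"x":0,"y":0,"z":0,"roll":-0.25,"hand":0}]'
python3 -c "
from h import *
R_,s=tool();print(s['torque'],s['contact_force'],s['finger_gap'],np.degrees(np.arctan2(R_[1,0],R_[0,0])))"
```

```text
time_s: 2.85
eef_pos: [0.5435, -0.1804, 0.0875]
tool_rot: [0.0, 0.951, 0.309, -0.0]
contact_force: [0.1, -0.6, 1.1]
finger_gap: 0.169
time_s: 3.45
eef_pos: [0.5433, -0.1803, 0.0874]
tool_rot: [-0.0, 0.838, 0.545, -0.0]
contact_force: [-1.6, 0.8, 3.2]
finger_gap: 0.167
[ 0.24328884  0.46364878 -0.01228442] [-1.64847055  0.8395273   3.19921656] 0.16739275278524807 66.07595796876814
```

```bash
P='from h import *
R_,s=tool();print(s["time_s"],s["torque"].round(3),s["contact_force"].round(1),np.degrees(np.arctan2(R_[1,0],R_[0,0])).round(1))'; echo "$P" > st.py
python3 -m inch '[{"x":0,"y":0,"z":0,"roll":-0.05,"hand":0},{"x":0,"y":0,"z":0,"roll":-0.1,"hand":0},{"x":0,"y":0,"z":0,"roll":-0.1,"hand":0}]' >/dev/null; python3 st.py
python3 -m inch '[{"x":0,"y":0,"z":0,"roll":-0.03,"hand":0},{"x":0,"y":0,"z":0,"roll":-0.06,"hand":0},{"x":0,"y":0,"z":0,"roll":-0.06,"hand":0}]' >/dev/null; python3 st.py
python3 -m inch '[{"x":0,"y":0,"z":0,"roll":-0.04,"hand":0},{"x":0,"y":0,"z":0,"roll":-0.08,"hand":0},{"x":0,"y":0,"z":0,"roll":-0.08,"hand":0},{"x":0,"y":0,"z":0,"roll":-0.08,"hand":0}]' >/dev/null; python3 st.py
python3 -c "
from h import *
crop('scene',240,190,150,110,5.3,'pics/s3.png')"
```

```text
3.75 [ 0.215  0.764 -0.306] [-4.2  1.9  5.3] 77.9
4.05 [ 0.317  0.97  -0.007] [-4.9  1.2  4.6] 85.0
4.45 [ 0.323  1.044 -0.05 ] [-4.9  1.7  5.5] 94.4
```

View pics/s3.png

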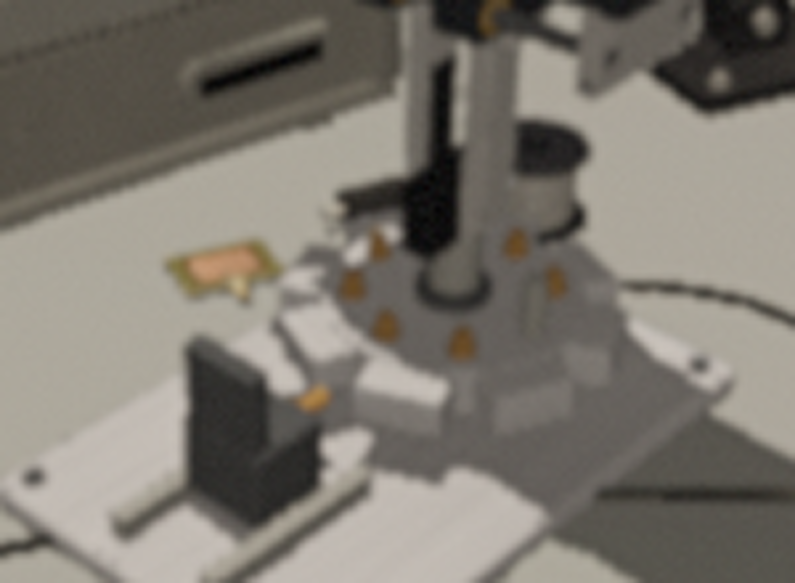

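```bash
python3 -c "
from h import *
for t in(45,67,90,135,180):
  a=np.radians(90+1.7+t);print(t,((proj('scene',[.5435+.041*np.cos(a),-.1805+.041*np.sin(a),.078])[0]-[240,190])*5.3).round())"
```

```text
45 [461. 301.]
67 [500. 296.]
90 [532. 282.]
135 [554. 241.]
180 [516. 204.]
```

Scene crop: the post top is at (531,277), and my projection for turret = 90° gives (532,282). The first click is done and one is left.

```bash

python3 -m inch '[{"x":0,"y":0,"z":0,"roll":-0.06,"hand":0},{"x":0,"y":0,"z":0,"roll":-0.12,"hand":0},{"x":0,"y":0,"z":0,"roll":-0.18,"hand":0},{"x":0,"y":0,"z":0,"roll":-0.24,"hand":0},{"x":0,"y":0,"z":0,"roll":-0.24,"hand":0}]' >/dev/null; python3 st.py
python3 -m inch '[{"x":0,"y":0,"z":0,"roll":-0.03,"hand":0},{"x":0,"y":0,"z":0,"roll":-0.05,"hand":0},{"x":0,"y":0,"z":0,"roll":-0.05,"hand":0}]' >/dev/null; python3 st.py
python3 -m inch '[{"x":0,"y":0,"z":0,"roll":-0.02,"hand":0},{"x":0,"y":0,"z":0,"roll":-0.04,"hand":0},{"x":0,"y":0,"z":0,"roll":-0.04,"hand":0}]' >/dev/null; python3 st.py
python3 -m inch '[{"x":0,"y":0,"z":0,"roll":-0.02,"hand":0},{"x":0,"y":0,"z":0,"roll":-0.04,"hand":0},{"x":0,"y":0,"z":0,"roll":-0.04,"hand":0},{"x":0,"y":0,"z":0,"roll":-0.04,"hand":0}]' >/dev/null; python3 st.py
python3 -c "
from h import *
crop('scene',240,190,150,110,5.3,'pics/s4.png')"
```

```text
5.0 [ 0.429  1.4   -0.301] [-6.7  1.1  7.1] 123.5
5.3 [ 0.313  1.363 -0.149] [-6.7  1.2  8. ] 129.3
5.6 [ 0.256  1.494 -0.071] [-7.4  0.9  7.7] 134.1
6.0 [ 0.308  1.584 -0.013] [-7.8  1.3  8.9] 138.8
```

View pics/s4.png

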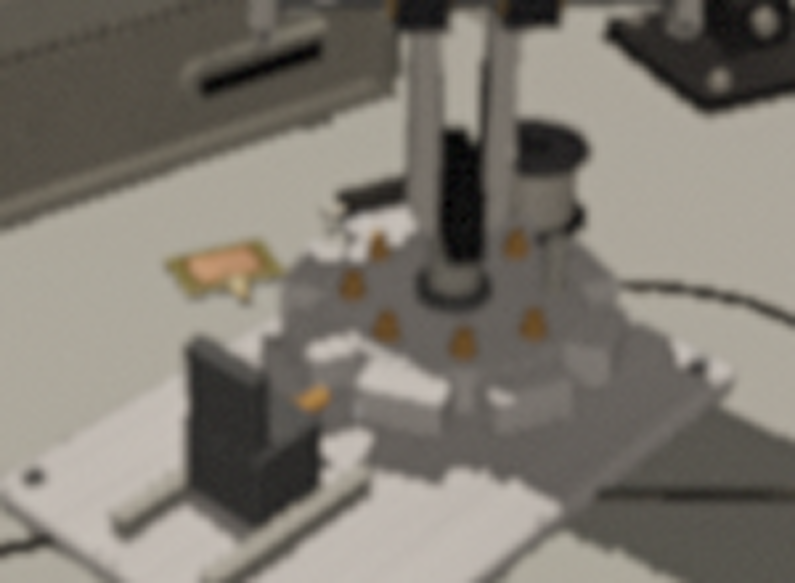

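Scene crop: the post is now at (555,245), and the projection for 135° is (554,241). The turret is in the wanted click with no torque left. Next I'll release, rise and turn the tool for pushing.

```bash

python3 -m inch '[{"x":0,"y":0,"z":0,"roll":0,"hand":40},{"x":0,"y":0,"z":0,"roll":0,"hand":40},{"x":0,"y":0,"z":0,"roll":0,"hand":40},{"x":0,"y":0,"z":0,"roll":0,"hand":40},{"x":0,"y":0,"z":-0.3,"roll":0,"hand":40},{"x":0,"y":0,"z":-0.6,"roll":0,"hand":40},{"x":0,"y":0,"z":-0.6,"roll":0,"hand":40}]'
python3 -m inch '[{"x":0,"y":0,"z":0,"roll":-0.06,"hand":0},{"x":0,"y":0,"z":0,"roll":-0.12,"hand":0},{"x":0,"y":0,"z":0,"roll":-0.18,"hand":0},{"x":0,"y":0,"z":0,"roll":-0.24,"hand":0},{"x":0,"y":0,"z":0,"roll":-0.3,"hand":0},{"x":0,"y":0,"z":0,"roll":-0.358,"hand":0},{"x":0,"y":0,"z":0,"roll":-0.358,"hand":0}]' 40
python3 - <<'E'
from h import *
R_,s=tool();print(R_.round(3),s['joint_positions'].round(2),s['contact_force'].round(1))
yd=np.array([-.0296,.9996,0]);t=np.array([.5433,-.1808,.13])+yd*.160
print(t,(R_.T@(t-s['eef_pos'])).round(4)*10)
E
```

```text
time_s: 6.75
eef_pos: [0.5454, -0.1805, 0.1509]
tool_rot: [0.002, 0.349, 0.937, 0.0]
contact_force: [0.3, -0.1, -1.0]
finger_gap: 0.4
time_s: 7.45
eef_pos: [0.5433, -0.1803, 0.1468]
tool_rot: [-0.0, -0.019, 1.0, 0.0]
contact_force: [0.0, 0.2, -0.6]
finger_gap: 0.005
[[-0.999 -0.039 -0.   ]
 [-0.039  0.999  0.001]
 [ 0.     0.001 -1.   ]] [ 0.9   0.52 -0.84  1.78  0.44  1.04  1.51] [ 0.   0.2 -0.6]
[ 0.538564 -0.020864  0.13    ] [-0.014  1.595  0.169]
```

```bash

python3 -m inch '[{"x":0,"y":0.4,"z":0,"roll":0,"hand":0},{"x":0,"y":0.8,"z":0,"roll":0,"hand":0},{"x":0,"y":1,"z":0,"roll":0,"hand":0}]' >/dev/null
python3 -m inch '[{"x":-0.01,"y":0.3,"z":0,"roll":0,"hand":0},{"x":-0.01,"y":0.6,"z":0,"roll":0,"hand":0},{"x":-0.01,"y":0.6,"z":0,"roll":0,"hand":0},{"x":-0.01,"y":0.6,"z":0.3,"roll":0,"hand":0},{"x":-0.01,"y":0.6,"z":0.6,"roll":0,"hand":0},{"x":-0.01,"y":0.6,"z":0.79,"roll":0,"hand":0},{"x":-0.01,"y":0.6,"z":0.79,"roll":0,"hand":0},{"x":-0.01,"y":0.6,"z":0.79,"roll":0,"hand":0}]'; python3 st.py
python3 -c "
from h import *
crop('scene',220,170,160,120,4.9,'pics/s5.png')"
```

```text
time_s: 8.55
eef_pos: [0.5387, -0.0204, 0.0688]
tool_rot: [-0.0, -0.018, 1.0, 0.0]
contact_force: [-0.0, 0.7, 0.1]
finger_gap: 0.005
8.55 [ 0.095 -0.158 -0.041] [-0.   0.7  0.1] -178.0
```

View pics/s5.png

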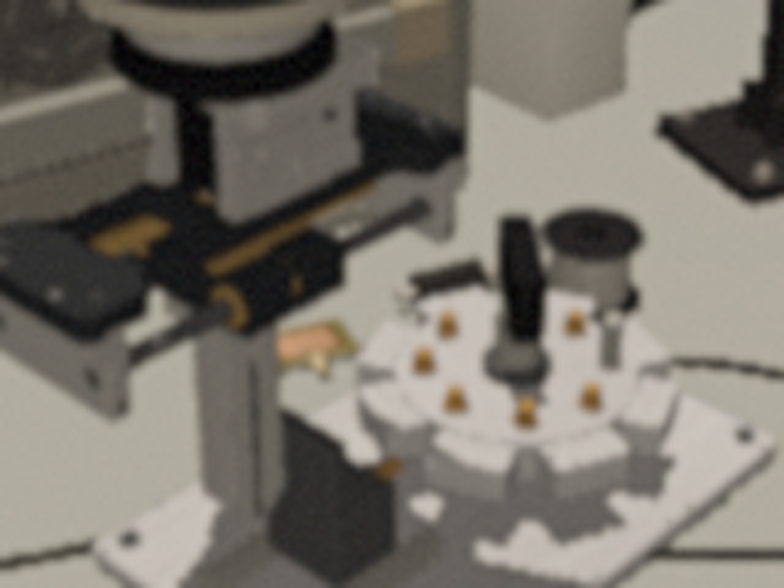

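Scene crop: the closed fingers stand just outside the tab (about (245,430)) and line up with it. The post at (612,330) still shows the wanted click. I'll push in stages.

```bash

python3 -m inch '[{"x":0,"y":-0.04,"z":0,"roll":0,"hand":0},{"x":0,"y":-0.08,"z":0,"roll":0,"hand":0},{"x":0,"y":-0.12,"z":0,"roll":0,"hand":0},{"x":0,"y":-0.12,"z":0,"roll":0,"hand":0}]' |sed -n 2,4p; 
python3 -m inch '[{"x":0,"y":-0.02,"z":0,"roll":0,"hand":0},{"x":0,"y":-0.04,"z":0,"roll":0,"hand":0},{"x":0,"y":-0.06,"z":0,"roll":0,"hand":0},{"x":0,"y":-0.06,"z":0,"roll":0,"hand":0}]'|sed -n 2,4p
python3 -m inch '[{"x":0,"y":-0.02,"z":0,"roll":0,"hand":0},{"x":0,"y":-0.04,"z":0,"roll":0,"hand":0},{"x":0,"y":-0.04,"z":0,"roll":0,"hand":0}]'|sed -n 2,4p
```

```text
eef_pos: [0.5391, -0.0333, 0.0686]
tool_rot: [0.0, -0.018, 1.0, -0.0]
contact_force: [0.2, -0.4, -0.2]
eef_pos: [0.5392, -0.038, 0.0685]
tool_rot: [-0.0, -0.019, 1.0, 0.0]
contact_force: [-0.9, 3.2, 1.7]
eef_pos: [0.5394, -0.0422, 0.0685]
tool_rot: [-0.0, -0.019, 1.0, 0.0]
contact_force: [-0.4, 3.9, 2.0]
```

```bash

python3 -m inch '[{"x":0,"y":-0.02,"z":0,"roll":0,"hand":0},{"x":0,"y":-0.04,"z":0,"roll":0,"hand":0},{"x":0,"y":-0.06,"z":0,"roll":0,"hand":0},{"x":0,"y":-0.06,"z":0,"roll":0,"hand":0}]' |sed -n '2p;4p'; 
python3 -m inch '[{"x":0,"y":-0.02,"z":0,"roll":0,"hand":0},{"x":0,"y":-0.04,"z":0,"roll":0,"hand":0},{"x":0,"y":-0.05,"z":0,"roll":0,"hand":0},{"x":0,"y":-0.05,"z":0,"roll":0,"hand":0}]'|sed -n '2p;4p'
python3 -m inch '[{"x":0,"y":-0.01,"z":0,"roll":0,"hand":0},{"x":0,"y":-0.01,"z":0,"roll":0,"hand":0}]'|sed -n '2p;4p'
```

```text
eef_pos: [0.5396, -0.0483, 0.0684]
contact_force: [-1.1, 2.4, 2.6]
eef_pos: [0.5398, -0.0533, 0.0685]
contact_force: [0.0, 3.7, 3.2]
eef_pos: [0.5398, -0.0542, 0.0684]
contact_force: [-1.6, 4.4, 3.5]
```

```bash

for i in 1; do python3 -m inch '[{"x":0,"y":-0.01,"z":0,"roll":0,"hand":0},{"x":0,"y":-0.02,"z":0,"roll":0,"hand":0},{"x":0,"y":-0.02,"z":0,"roll":0,"hand":0}]'|sed -n '2p;4p'; done
python3 -m inch '[{"x":0,"y":-0.01,"z":0,"roll":0,"hand":0},{"x":0,"y":-0.01,"z":0,"roll":0,"hand":0}]'|sed -n '2p;4p'
```

```text
eef_pos: [0.5399, -0.0563, 0.0685]
contact_force: [-1.4, 3.7, 3.2]
eef_pos: [0.5399, -0.0573, 0.0684]
contact_force: [-1.4, 3.3, 3.1]
```

```bash

python3 -m inch '[{"x":0,"y":-0.005,"z":0,"roll":0,"hand":0},{"x":0,"y":-0.01,"z":0,"roll":0,"hand":0},{"x":0,"y":-0.01,"z":0,"roll":0,"hand":0}]'|sed -n '2p;4p'
python3 -m inch '[{"x":0,"y":-0.005,"z":0,"roll":0,"hand":0},{"x":0,"y":-0.005,"z":0,"roll":0,"hand":0}]'|sed -n '2p;4p'
```

```text
eef_pos: [0.54, -0.0583, 0.0685]
contact_force: [-1.9, 4.4, 3.0]
eef_pos: [0.54, -0.0584, 0.0685]
contact_force: [-2.1, 7.1, 3.9]
```

```bash

python3 -m inch '[{"x":0,"y":-0.005,"z":0,"roll":0,"hand":0},{"x":0,"y":-0.005,"z":0,"roll":0,"hand":0}]'|sed -n '2p;4p'
python3 -m inch '[{"x":0,"y":-0.003,"z":0,"roll":0,"hand":0},{"x":0,"y":-0.003,"z":0,"roll":0,"hand":0}]'|sed -n '2p;4p'
```

```text
eef_pos: [0.5399, -0.0583, 0.0685]
contact_force: [-3.3, 8.8, 2.9]
eef_pos: [0.54, -0.0584, 0.0685]
contact_force: [-3.6, 10.4, 3.5]
```

```bash

python3 -m inch '[{"x":0,"y":-0.006,"z":0,"roll":0,"hand":0},{"x":0,"y":-0.006,"z":0,"roll":0,"hand":0}]'|sed -n '2p;4p'
python3 -m inch '[{"x":0,"y":-0.006,"z":0,"roll":0,"hand":0},{"x":0,"y":-0.006,"z":0,"roll":0,"hand":0},{"x":0,"y":-0.006,"z":0,"roll":0,"hand":0}]'|sed -n '2p;4p'
```

```text
eef_pos: [0.54, -0.0584, 0.0685]
contact_force: [-2.1, 13.1, 4.8]
eef_pos: [0.54, -0.0585, 0.0685]
contact_force: [-3.0, 16.1, 4.1]
```

Pressing with about 16 N on a rigid stop. I'll hold for 1.1 s, look, then back off.

```bash

python3 -m inch '[{"x":0,"y":0,"z":0,"roll":0,"hand":0},{"x":0,"y":0,"z":0,"roll":0,"hand":0},{"x":0,"y":0,"z":0,"roll":0,"hand":0},{"x":0,"y":0,"z":0,"roll":0,"hand":0},{"x":0,"y":0,"z":0,"roll":0,"hand":0},{"x":0,"y":0,"z":0,"roll":0,"hand":0},{"x":0,"y":0,"z":0,"roll":0,"hand":0},{"x":0,"y":0,"z":0,"roll":0,"hand":0},{"x":0,"y":0,"z":0,"roll":0,"hand":0},{"x":0,"y":0,"z":0,"roll":0,"hand":0},{"x":0,"y":0,"z":0,"roll":0,"hand":0}]'
python3 -m inch '[{"x":0,"y":0.03,"z":0,"roll":0,"hand":0},{"x":0,"y":0.15,"z":0,"roll":0,"hand":0},{"x":0,"y":0.4,"z":0,"roll":0,"hand":0},{"x":0,"y":0.4,"z":0,"roll":0,"hand":0},{"x":0,"y":0.4,"z":-0.3,"roll":0,"hand":0},{"x":0,"y":0.4,"z":-0.6,"roll":0,"hand":0},{"x":0,"y":0.8,"z":-0.8,"roll":0,"hand":0},{"x":0,"y":1,"z":-0.8,"roll":0,"hand":0},{"x":0,"y":1,"z":-0.8,"roll":0,"hand":0},{"x":0,"y":1,"z":-0.8,"roll":0,"hand":0}]'
python3 -c "
from h import *
crop('scene',220,170,160,120,4.9,'pics/s6.png')
crop('top',210,150,190,140,4.2,'pics/t6.png')"
```

```text
time_s: 13.7
eef_pos: [0.54, -0.0584, 0.0685]
tool_rot: [0.0, -0.02, 1.0, 0.001]
contact_force: [-3.6, 16.3, 4.6]
finger_gap: 0.006
time_s: 14.7
eef_pos: [0.5363, 0.0387, 0.1482]
tool_rot: [-0.0, -0.019, 1.0, -0.0]
contact_force: [0.2, -1.3, -0.4]
finger_gap: 0.005
```

View pics/s6.png

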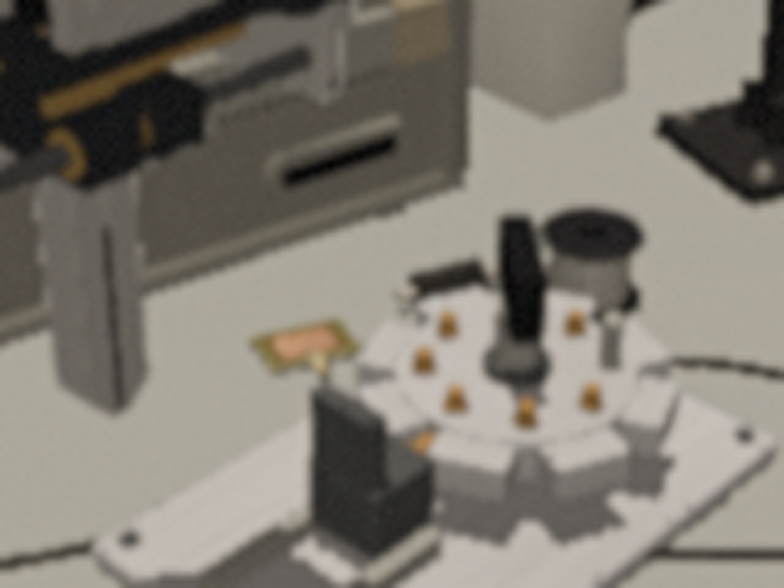

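View pics/t6.png

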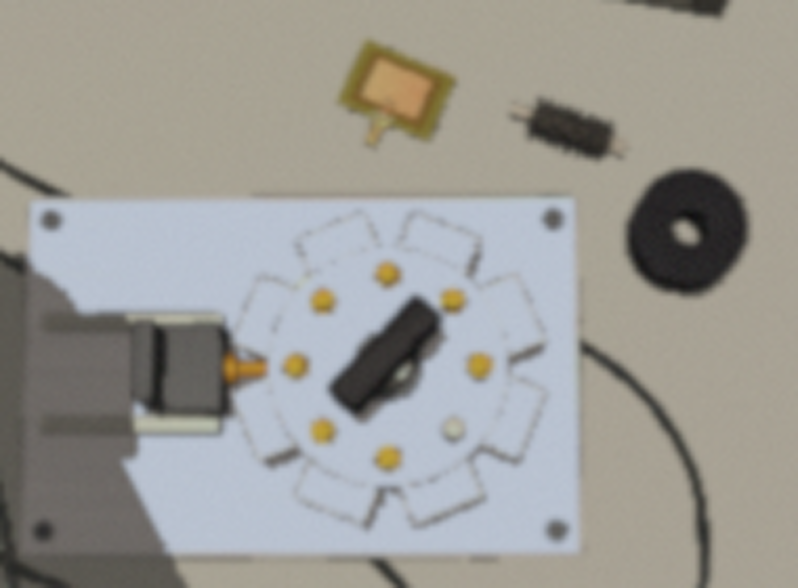

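```bash
python3 - <<'E'
from h import *
yd=np.array([-.0296,.9996]);xd=np.array([.9996,.0296]);ax=np.array([.5433,-.1808])
f=lambda x,y,z:np.r_[ax+x*xd+y*yd,z]
pr=lambda P:((proj('top',P)[0]-[210,150])*4.2).round(1)
for s in(0.020,.0225,.024):print(s,'tab top outer',pr(f(.018,.134-s,.09)),pr(f(-.018,.134-s,.09)),'tip',pr(f(0,.076-s,.044)))
print('connectors',pr(f(0,.041,.064)),pr(f(0,-.041,.064)),'rim',pr(f(.01,.0695,.054)))
cv2.imwrite('pics/t7.png',cv2.resize(cv2.imread('pics/t6.png')[270:470,110:330],None,fx=3,fy=3))
E
```

```text
0.02 tab top outer [120.7 315.6] [118.9 399.2] tip [263.6 366.8]
0.0225 tab top outer [126.5 315.6] [124.7 399.2] tip [269.1 366.8]
0.024 tab top outer [130.  315.6] [128.1 399.2] tip [272.4 366.8]
connectors [293.7 362.9] [479.5 362.8] rim [231.8 342.5]
```

View pics/t7.png

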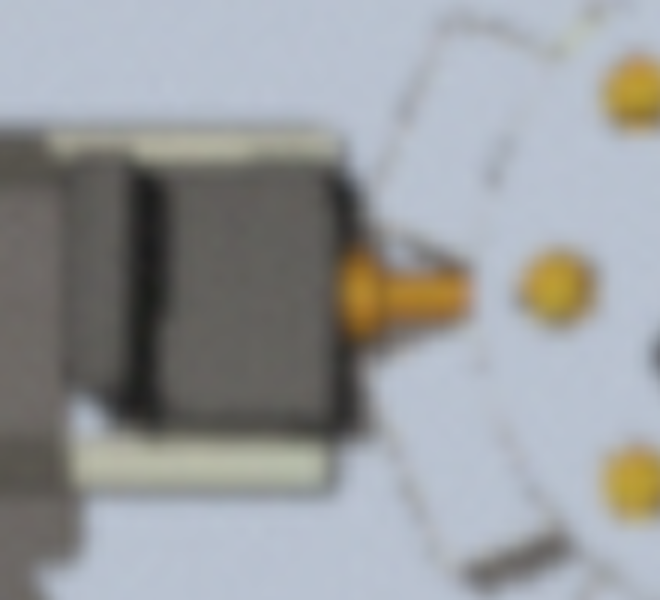

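Top crop: the tab's outer edge and the pin tip fit a slide at home, and the tip is at the slot's inner end. The TCP stopped at y = -0.0584, and home predicts -0.0583. The robot is clear, so I'm handing in.

```bash
python3 -c "
from bench import job,ctrl
print(ctrl.read_state()['contact_force']);print(job.hand_in())"
```

```text
[ 0.17275992 -0.37694796  0.42049815]
the job is handed in; nothing more can be done
None
```

The turret was turned two clicks counter-clockwise and the slide pushed home. I handed the job in at about 15 s of the 72 s allowed; no verdict is reported.

- **Turret:** after the second click the index post sat where the 135° (2.356 rad) projection puts it, within about 4 px of an enlarged scene crop. It still showed that position in the last pictures. Torque on the grip had fallen to nearly zero before I let go of the bar.
- **Slide:** it moved at about 4 N until it hit a rigid stop. The TCP stopped at y = -0.0584 m, against -0.0583 m predicted for home. I held it there for a bit over 1 s at about 16 N (17 N counting the sideways components), the highest reading of the run.
- **At hand-in:** the fingers had backed off and risen clear, with the force reading at zero to within noise. The spool, attenuator and board look to be where they were.

**One disagreement:** in the last top view, the pin tip read about 21.7 mm of travel and the tab edge about 25.5 mm. Each is off by around 2 mm, about the calibration error. Their average of 23.6 mm agrees with the TCP check, so I took the slide as home.

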